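# Clear the drum sander and hold its sprung hood at the service line

## Robot

A 6-joint arm with a two-finger parallel gripper is mounted at the origin on the work surface. World frame = base frame: x ahead of the robot, y to its left, z up, the work surface at z = 0. Lengths are in mm, angles in rad, forces in N, time in s.
With the tool pointing down it reaches from about 275 to 750 mm from the base axis. Payload 10.2 kg.
Tool frame: the origin (TCP) lies midway between the tips of the shut fingers; the grasp point (between the pads) lies 19 mm behind it; z points along the fingers, y is the line along which they close (so a half turn about z gives the same grasp; the last joint's range is limited). The gripper opens to 85 mm and grips with 20 to 120 N. Pads are 22 mm wide; open, the fingers measure 114 mm over their backs; the gripper's body (76 mm by 85 mm) begins 54 mm behind the grasp point. The pads swing forward as they close: fully open they stand 13 mm farther back than shut.
Start: joints at [1.053, 0.313, 1.498, -0, 1.331, -0.223], TCP at [152.551, 502.354, 231.294] pointing down, gripper open.
Joint ranges: [-2.94, 2.94], [-0.97, 2.17], [0.19, 2.56], [-1.23, 4.37], [0.02, 3.11], [-2.88, 2.88]. Speed limits (rad/s): [2.39, 2.39, 3.01, 3.14, 3.14, 3.14].

## Interface

Orientations are given as a unit quaternion [w, x, y, z].
In Python, from rig import ctrl gives the robot as it stands.
- The arm moves only by the tool send_rows, never from a script. Its argument "targets" is a list of rows, each an object with "offset": the shift along the world's x, y, z in cm, a list of three; "spin": the turn about the world's z in rad. A call has 1 to 8 rows; each row is the pose to reach, as a shift and turn from the pose commanded when the call began; what a row does not reach only later rows make up. A row lasts 1/12 s, in which the tool goes at most 41.7 mm and 7.16 degrees, less where a joint would pass 70% of its speed; a pose out of reach is approached as far as the arm can. A call with a gripper value outside its range is refused whole. "grip" is the opening, from 0 (shut) to 1 (fully open), set as the call begins (left out, the last holds). The fingers move at their own pace and stop on an object; "squeeze" is the grip in N (left out, the last holds). Time passes only in rows, so rows that repeat a pose let the fingers close. It gives the time, the measured TCP pose, the force, the opening and the grip force at its end, in the units of the state.
- ctrl.sense(): the state, without advancing time (a new reading comes with each control period).
- ctrl.capture(name): name is "side" or "top" or "wrist"; returns (picture, depth): 480x640x3 uint8, red, green, blue; 480x640 float32, mm along the optical axis (not along the pixel's ray), 0 where there is no reading.
- ctrl.calibration(name): a dict with "fx", "fy", "cx", "cy" (pixels), "view" (4x4, takes a point from world to camera coordinates); the wrist camera has in their place "mount" (4x4, takes a point from camera to tool coordinates, whose origin is the TCP and whose axes are the flange's). Camera axes: x right, y down, z forward; pixel columns grow to the right and rows downward; lengths in mm; the calibration is good to about 2 mm. A picture is of the moment at which its call begins: read the wrist's pose just before it. calibration takes no time and is no camera call.
- ctrl.finish_job(): hands the job in; it is judged then, once.
Trained networks look in the newest picture that a camera, given by its name, has taken for a name from the list of things; names that differ only in an ending like _2 or _b are one class to them, and where a whole thing is asked for, a point or a joint stands for the part that bears it (a point fixed in the world has none). Each returns a list of dicts, best first, with "conf" (0 to 1); they miss things now and then, are a little off and sometimes report something else, mostly with a low value. They report only what shows in the picture. A call takes as long as a camera call. They do not tell look-alikes from the thing itself.
- ctrl.search_frame(camera, query): "box" ([left, top, right, bottom] in pixels, round what is visible of it).
- ctrl.place_of(camera, query): "uv" ([column, row] in pixels: a listed point, or the origin of a listed thing).
The state is a dict: "time_s": time; "joints": joint angles; "dq": joint speeds; "tau": joint torques, N m; "eef_pos": TCP position; "ee_rot": TCP orientation; "force": force on the tool from outside, world axes, zero at the start; "wrist_torque": the same for the moment, N m; "grip_width": opening from 0.0 (shut) to 1.0 (fully open); "grip_force": force on a finger pad.
Only numpy, scipy, OpenCV 4.12 (cv2) and the standard library are available. Lean on these libraries where they do the work, as an engineer would, in place of code of your own. Each camera call takes 0.05 s, during which the arm holds its last target. There are 200 camera calls.

## Task

I need to get at the drum of the thickness sander: first take the two plates of wood that lean against its hood and stand each one on edge in a free slot of the wooden rack, without disturbing the other things on the bench. Then take hold of the bar handle of the spring-closed hood, lift it until its pointer stands at the line on the quadrant at the sander's open end, and stop there: finish while still holding the hood still at the line by its handle.

Things in the scene. Friction and masses are not known exactly. Their poses are not given: they have to be found in the camera images.
- sander: Bench drum sander, fixed, turned up to 0.2 rad. Origin on the bench under the middle of its conveyor bed (400 mm in x, 330 in y, top 75 mm above the bench); x runs through the machine away from the robot, infeed at -x; y to its left. Grey column at x -80 to 120, y -180 to -290 mm, 280 mm high, handwheel on top to 310, motor behind; the +y end is open.
- apron (a point): Middle of the front top edge of the hood's apron, at (-115, 0, 121) mm in the sander's frame. The white hood spans the bed (318 mm in y) over the drum: apron (6 mm thick flat shelf) from x -115 back to -50, vertical front panel at x -50 up to 167 mm, chamfer, flat top at 192 mm from x -25 to 90, black dust port on top to 220 mm (x 40, y -85).
- hinge (a point): Middle of the hood's hinge axis, which runs along the sander's y behind the drum, at (85, 0, 165) mm in the sander's frame. The handle swings about it on a radius of 175 mm.
- handle (a point): Steel bar handle on the hood's front: round bar 12 mm thick along the sander's y, 84 mm between the centres of its posts, which run 40 mm back to the front panel. Origin at the bar's middle; hood shut: (-90, 0, 160) mm in the sander's frame. Free room: 34 mm from bar to front panel, 33 mm down to the apron, open in front and above. Turns with the hood.
- hood (a joint): Opening of the hood, rad: 0 shut (start), growing as its front lifts up and back; stop at 1.2. Springs and weight close it: pulled at right angles to its radius the bar takes about 9 N to start and 10 N at the line (up to 20% more or less); let go, it falls shut. The line is reached at 0.61 rad (35 degrees); the bar's middle is then at about (-61, 0, 261) mm in the sander's frame.
- mark (a point): Middle of the single black line across the aluminium quadrant (arc plate, mean radius 105 mm about the hinge) fixed on the sander's open end, at y = 180 mm in the sander's frame.
- pointer (a point): Tip of the small dark pointer on the hood, on the same 105 mm radius; it stands on mark when the hood is at the line.
- plate_a: Loose dark wood plate, 7 (x) x 110 (y) x 100 mm (z), about 65 g; origin at its centre. Starts standing on the infeed bed on a 110 mm edge, leaning 0.28 rad back (top towards the sander's +x) on the apron's front edge; centre about (-118, 108 or -108, 124) mm in the sander's frame. Above the apron 35 mm or more are free behind it, all in front.
- plate_b: The other plate, just the same. One stands on each side of the handle, either way round.
- rack: Fixed wooden rack, 262 (x) x 104 mm (y), turned up to 0.3 rad; origin on the bench under its centre. Two toothed rails at y -40 and 40 mm form six slots across x, at x -100, -60, -20, 20, 60, 100 mm: 11 mm wide, 22 deep, floor 12 mm up; roof-shaped teeth lead in from 48 mm up. A plate in a slot has its x along the rack's x, y = 0, centre 62 mm up. The four inner slots are free.
- stock_a: Bystander: strip of fingerboard stock, 8.5 x 150 x 56 mm, standing in the rack's slot at x = -100 mm, its top 68 mm above the bench. Origin in the middle of its underside.
- stock_b: Bystander: the same, 135 mm long, in the slot at x = +100 mm.
- crepe: Bystander: tan cleaning stick, 36 x 200 x 36 mm, lying across the bed on the far side of the hood. Origin under its centre.
- glue: Bystander: white glue bottle, 60 mm across, 165 mm high, left of the rack. Origin under its centre.
- driver: Bystander: screwdriver 190 mm long lying on the bench beyond the rack. Origin under its middle.
- cork: Bystander: cork sanding block 117 x 64 x 33 mm left of the rack. Origin under its centre.
- clamp: Bystander: small wooden cam clamp, 160 mm long, 26 mm high, beyond the rack. Origin under the bar near its middle.
- jar: Bystander: glass jar with steel cap, 68 mm across, 75 mm high, right of the sander. Origin under its centre.
There are look-alikes about, which are no part of the job. What is shaped like the plate_b but green is not meant. Leave any purple look-alike of the plate_a alone.

How it is judged (in metres and radians):
On the way:
1. both plates stand on edge in free slots of the rack, each in its own, let go, with the hood still shut (x of plate_a in the frame of rack between -0.075 and 0.075 m and y of plate_a in the frame of rack between -0.03 and 0.03 m and z of plate_a in the frame of rack between 0.05 and 0.073 m and angle between the x axis of each of plate_a, plate_b and the x axis of rack, either way round below 0.22 rad and linear speed of each of plate_a, plate_b below 0.03 m/s and contact force between each of plate_a, plate_b and the fingers below 0.3 N and x of plate_b in the frame of rack between -0.075 and 0.075 m and y of plate_b in the frame of rack between -0.03 and 0.03 m and z of plate_b in the frame of rack between 0.05 and 0.073 m and horizontal distance between plate_a and plate_b above 0.03 m and value of joint hood below 0.08 rad), for 0.2 s.
At the end, for the whole second after the job is handed in: Both plates stand on edge at rest in inner slots of the rack, one to a slot, untouched (centres 50 to 73 mm high, within 30 mm of its middle line, 0.22 rad of square). The hood is held still (under 0.05 rad/s) by the fingers at its handle (over 3 N), 0.55 to 0.67 rad open (x of plate_a in the frame of rack between -0.075 and 0.075 m and y of plate_a in the frame of rack between -0.03 and 0.03 m and z of plate_a in the frame of rack between 0.05 and 0.073 m and angle between the x axis of each of plate_a, plate_b and the x axis of rack, either way round below 0.22 rad and linear speed of each of plate_a, plate_b below 0.03 m/s and contact force between each of plate_a, plate_b and the fingers below 0.3 N and x of plate_b in the frame of rack between -0.075 and 0.075 m and y of plate_b in the frame of rack between -0.03 and 0.03 m and z of plate_b in the frame of rack between 0.05 and 0.073 m and horizontal distance between plate_a and plate_b above 0.03 m and value of joint hood between 0.55 and 0.67 rad and velocity of joint hood between -0.05 and 0.05 rad/s and contact force between any of hood_c7, hood_c8, hood_c9 and the fingers above 3 N); the arm keeps its last pose, push and grip.
It fails at once if one of the bystanders on the bench, in the rack or on the sander was disturbed (moved more than 20 mm) (distance of any of stock_a, stock_b, crepe, glue, driver, cork, clamp, jar from where it was at the start of the episode above 0.02 m).
It also fails if it takes over 72 s, if anything falls off the work surface, if the arm or the gripper's body presses on something with over 40 N, if the wrist force passes 120 N, or if a joint passes its speed limit or range.

## Working session

There is one attempt and no reset: what is moved stays moved. The work goes in short steps, Python scripts to look and compute and a tool call to move; the robot and the scene stay as the last step left them, time stands still between calls to the robot, and variables do not carry over. Pictures are saved under pics/ and viewed, at most 10 in all, crops included, and the job is handed in when it is done.

Besides the shell and the picture viewer there is one more tool, called as name(argument=value, ...) on one line, values as JSON. send_rows: Moves the arm, as the interface text tells. Its arguments: {"type":"object","properties":{"targets":{"type":"array"},"grip":{"type":"number"},"squeeze":{"type":"number"}},"required":["targets"]}

```bash
ls; mkdir -p pics
cat > h.py <<'E'
import numpy as np, cv2
from rig import ctrl
from scipy.spatial.transform import Rotation as R
def cam(name):
    c=ctrl.calibration(name)
    if 'view' in c: T=np.linalg.inv(np.array(c['view']))
    else:
        s=ctrl.sense(); q=s['ee_rot']; B=np.eye(4)
        B[:3,:3]=R.from_quat([q[1],q[2],q[3],q[0]]).as_matrix(); B[:3,3]=s['eef_pos']
        T=B@np.array(c['mount'])
    return c,T
def shot(name):
    c,T=cam(name); p,d=ctrl.capture(name); return p,d,c,T
def cloud(d,c,T):
    v,u=np.mgrid[0:480,0:640]
    P=np.stack([(u-c['cx'])/c['fx']*d,(v-c['cy'])/c['fy']*d,d],-1)
    W=P@T[:3,:3].T+T[:3,3]; W[d<=0]=np.nan; return W
def proj(X,c,T):
    P=(np.asarray(X)-T[:3,3])@T[:3,:3]; return np.stack([P[...,0]/P[...,2]*c['fx']+c['cx'],P[...,1]/P[...,2]*c['fy']+c['cy']],-1)
def save(n,p): cv2.imwrite(f'pics/{n}.png',cv2.cvtColor(p,cv2.COLOR_RGB2BGR))
E
python3 - <<'E'
from h import *
for n in ['top','side']:
    p,d,c,T=shot(n); W=cloud(d,c,T); save(n,p); np.savez(n,p=p,d=d,W=W)
    print(n,T[:3,3].round(),T[:3,2].round(2))
    for q in ['apron','hinge','handle','plate_a','rack','sander','pointer','mark','stock_a']:
        for r in ctrl.place_of(n,q)[:4]:
            u,v=map(int,r['uv']); 
            print(q,round(r['conf'],2),(u,v),W[min(max(v,0),479),min(max(u,0),639)].round())
E
```

```text
pics
top [ 260.   -9. 1479.] [ 0.19 -0.   -0.98]
apron 0.59 (353, 259) [ 468. -109.  123.]
hinge 0.96 (368, 180) [ 663. -140.  192.]
hinge 0.36 (208, 245) [519. 299.  -1.]
handle 0.72 (372, 169) [ 706. -155.  153.]
handle 0.7 (357, 251) [ 482. -115.  166.]
plate_a 0.94 (393, 269) [ 443. -212.  134.]
plate_a 0.86 (205, 356) [208. 286.  13.]
plate_a 0.8 (501, 293) [ 399. -536.    2.]
plate_a 0.64 (267, 319) [312. 122.   2.]
rack 0.65 (207, 244) [521. 301.   3.]
sander 0.64 (359, 226) [ 543. -118.  188.]
pointer 0.63 (195, 277) [418. 314.  70.]
pointer 0.56 (293, 210) [589.  51. 156.]
mark 0.9 (291, 198) [662.  65.   6.]
stock_a 0.74 (195, 277) [418. 314.  70.]
stock_a 0.64 (218, 208) [612. 263.  69.]
side [ 318.  798. 1073.] [ 0.16 -0.65 -0.75]
apron 0.8 (358, 223) [ 466. -117.  121.]
hinge 0.61 (287, 195) [ 651. -108.  193.]
hinge 0.36 (299, 379) [524. 287.   3.]
handle 0.78 (350, 208) [ 490. -124.  164.]
handle 0.4 (333, 403) [428. 355.  69.]
handle 0.32 (371, 196) [ 448. -207.  139.]
handle 0.21 (223, 331) [742. 202.   1.]
plate_a 0.97 (402, 159) [ 397. -541.   11.]
plate_a 0.75 (374, 197) [ 441. -217.  127.]
plate_a 0.67 (398, 335) [319. 125.   6.]
plate_a 0.62 (345, 252) [477.   1. 135.]
rack 0.63 (302, 383) [515. 295.   2.]
rack 0.54 (347, 252) [473.  -7. 128.]
sander 0.82 (321, 239) [544. -27. 138.]
sander 0.51 (222, 329) [743. 202.  10.]
pointer 0.84 (296, 255) [587.  47. 150.]
mark 0.91 (289, 232) [599.  45. 226.]
stock_a 0.83 (340, 400) [421. 323.  17.]
stock_a 0.7 (260, 361) [615. 281.  40.]
```

View pics/top.png

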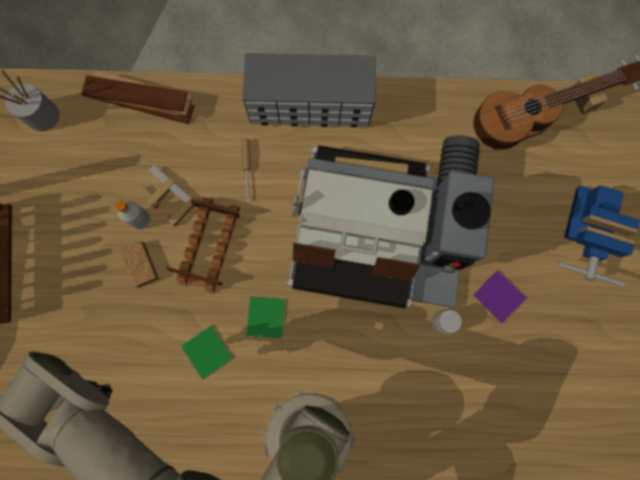

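View pics/side.png

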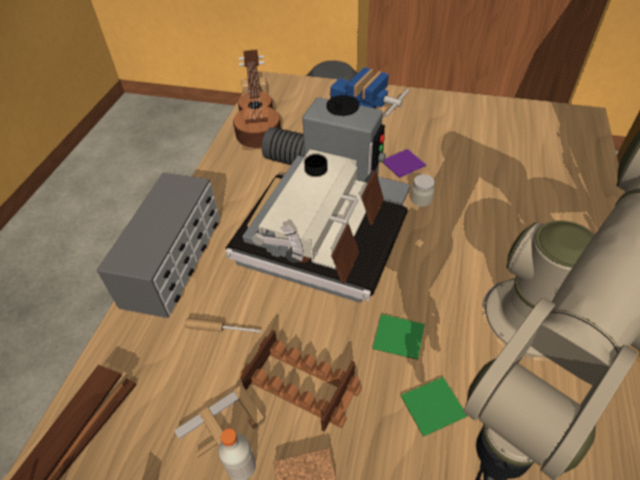

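The top view shows the two dark plates at px (315,256) and (395,269) either side of the handle at (360,243). The rack is at (208,245) with stock in its end slots, and the green and purple look-alikes lie on the bench. The side view agrees. Next I'll fit the frames.

```bash
cat > fit.py <<'E'
from h import *
def run(n,p,W,out=True):
    z=W[...,2]; hsv=cv2.cvtColor(p,cv2.COLOR_RGB2HSV)
    m=(z>184)&(z<199)&(hsv[...,1]<70)&(W[...,0]>450)&(W[...,1]<80)
    m=cv2.morphologyEx(m.astype(np.uint8),cv2.MORPH_OPEN,np.ones((3,3)))
    k,l,s,_=cv2.connectedComponentsWithStats(m); i=1+np.argmax(s[1:,4]); Q=W[l==i][:,:2].astype(np.float32)
    print(n,'hoodtop',cv2.minAreaRect(Q),len(Q),np.nanmedian(z[l==i]))
    m=(z>55)&(z<80)&(W[...,0]>330)&(W[...,0]<700)&(W[...,1]>200)&(W[...,1]<420)
    k,l,s,_=cv2.connectedComponentsWithStats(m.astype(np.uint8))
    for i in range(1,k):
        if s[i,4]>30: print(n,'stock',cv2.minAreaRect(W[l==i][:,:2].astype(np.float32)),s[i,4])
    m=(z>128)&(z<180)&(hsv[...,1]>90)&(W[...,0]>380)&(W[...,0]<560)&(W[...,1]<100)&(W[...,1]>-270)
    k,l,s,_=cv2.connectedComponentsWithStats(m.astype(np.uint8))
    for i in range(1,k):
        if s[i,4]>30: print(n,'plate',cv2.minAreaRect(W[l==i][:,:2].astype(np.float32)),s[i,4],np.nanpercentile(z[l==i],98))
if __name__=='__main__':
    for n in ['top','side']:
        a=np.load(n+'.npz'); run(n,a['p'],a['W'])
E
python3 fit.py
```

```text
top hoodtop ((602.5919189453125, -135.9410858154297), (318.377685546875, 126.87541961669922), 81.0791244506836) 5299 192.72238543989624
top stock ((617.5807495117188, 276.35662841796875), (134.720703125, 10.989757537841797), 75.47055053710938) 185
top stock ((423.9950866699219, 322.85821533203125), (149.39791870117188, 8.773822784423828), 75.5704574584961) 187
top plate ((482.7984619140625, -3.933612823486328), (107.71823120117188, 20.931503295898438), 81.49763488769531) 396 176.665501952538
top plate ((449.94989013671875, -216.85202026367188), (106.55180358886719, 20.62467384338379), 79.9771499633789) 406 176.2877673903585
side hoodtop ((601.60595703125, -137.6332244873047), (326.4646301269531, 137.251953125), 82.51107788085938) 3621 192.92445341035318
side stock ((618.0715942382812, 276.56817626953125), (135.40890502929688, 11.300054550170898), 75.5509033203125) 326
side stock ((424.63336181640625, 322.1024169921875), (151.3956756591797, 9.8943452835083), 75.87315368652344) 347
side plate ((452.61102294921875, -215.61814880371094), (109.80242919921875, 22.306671142578125), 81.7137680053711) 340 175.4908912586065
side plate ((482.9454040527344, -2.8155784606933594), (109.5845947265625, 20.913360595703125), 82.81822967529297) 433 174.9531894371989
```

Run:
```python
from h import *
s=ctrl.sense();q=s['ee_rot'];M=R.from_quat([q[1],q[2],q[3],q[0]]).as_matrix();print(M.round(3),s['eef_pos'],s['time_s'],s['grip_width'],s['force'])
print('tool y ang',np.arctan2(M[1,1],M[0,1]))
```

```text
[[-0.957  0.291  0.   ]
 [ 0.291  0.957 -0.   ]
 [-0.    -0.    -1.   ]] [152.55160759 502.35715219 231.2843557 ] 1.0 1.0048720356863228 [-0.6501268  -0.91963157 -0.55790019]
tool y ang 1.276020436583666
```

send_rows(targets=[{"offset": [0,0,4],"spin": 0},{"offset": [3,-3,6],"spin": 0},{"offset": [6,-6,6],"spin": 0},{"offset": [9,-9,6],"spin": 0}])

```text
time_s: 1.33
eef_pos: [238.8, 416.1, 292.6]
ee_rot: [0.001, 0.146, 0.989, 0.001]
force: [0.6, 0.5, -0.2]
grip_width: 1.0
grip_force: 0.0
```

send_rows(targets=[{"offset": [24.3,-41.6,-2],"spin": -1.424},{"offset": [24.3,-41.6,-2],"spin": -1.424},{"offset": [24.3,-41.6,-2],"spin": -1.424},{"offset": [24.3,-41.6,-2],"spin": -1.424},{"offset": [24.3,-41.6,-2],"spin": -1.424},{"offset": [24.3,-41.6,-2],"spin": -1.424},{"offset": [24.3,-41.6,-2],"spin": -1.424},{"offset": [24.3,-41.6,-2],"spin": -1.424}], grip=0.6)

```text
time_s: 2.0
eef_pos: [406.6, 127.2, 277.6]
ee_rot: [0.0, 0.606, 0.796, 0.0]
force: [0.5, 0.9, -0.5]
grip_width: 0.6
grip_force: 0.0
```

send_rows(targets=[{"offset": [7.6,-12.9,0],"spin": -0.424},{"offset": [7.6,-12.9,0],"spin": -0.424},{"offset": [7.6,-12.9,0],"spin": -0.424},{"offset": [7.6,-12.9,0],"spin": -0.424},{"offset": [7.6,-12.9,0],"spin": -0.424}])

```text
time_s: 2.42
eef_pos: [483.6, -3.6, 276.8]
ee_rot: [0.0, 0.76, 0.65, -0.0]
force: [0.3, 0.4, 0.2]
grip_width: 0.598
grip_force: 0.0
```

```bash
cat > near.py <<'E'
from h import *
import sys
p,d,c,T=shot('wrist'); W=cloud(d,c,T); save(sys.argv[1],p); np.savez(sys.argv[1],p=p,d=d,W=W)
s=ctrl.sense();q=s['ee_rot'];print(s['eef_pos'].round(1) if hasattr(s['eef_pos'],'round') else s['eef_pos'],'toolz yaw',2*np.arctan2(q[2],q[1])-np.pi/2, s['time_s'])
E
python3 near.py w1
python3 - <<'E'
from fit import *
a=np.load('w1.npz'); run('w',a['p'],a['W'])
E
```

```text
[482.7  -1.5 276.9] toolz yaw -0.15136688704198864 2.4667
w hoodtop ((610.0966186523438, -65.6833724975586), (199.7640838623047, 119.28543853759766), 89.13643646240234) 44802 191.91831659145632
w plate ((484.084228515625, -1.8496208190917969), (109.79023742675781, 19.8575496673584), 81.26940155029297) 4919 173.07766349632703
w plate ((456.5061950683594, -185.21412658691406), (51.42911911010742, 19.150707244873047), 80.66141510009766) 917 172.19167121754637
```

View pics/w1.png

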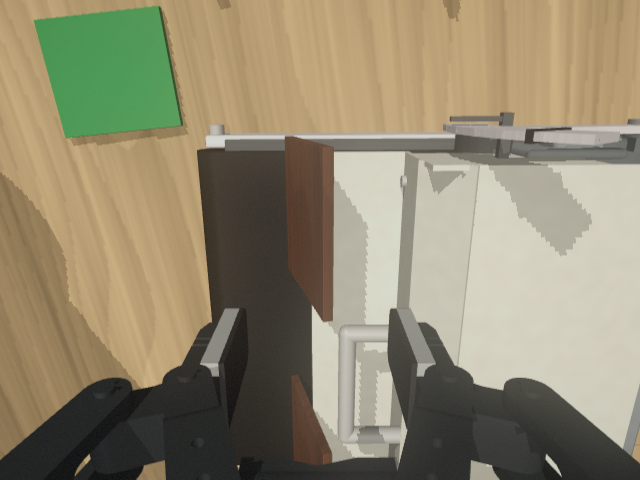

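send_rows(targets=[{"offset": [0.3,0,-4],"spin": 0},{"offset": [0.3,0,-8],"spin": 0},{"offset": [0.3,0,-11],"spin": 0},{"offset": [0.3,0,-13.6],"spin": 0},{"offset": [0.3,0,-13.6],"spin": 0}])

```text
time_s: 2.88
eef_pos: [482.3, 1.8, 137.4]
ee_rot: [-0.003, 0.757, 0.654, -0.002]
force: [0.2, 0.0, -0.2]
grip_width: 0.599
grip_force: 0.0
```

send_rows(targets=[{"offset": [0,0,0],"spin": 0},{"offset": [0,0,0],"spin": 0},{"offset": [0,0,0.1],"spin": 0},{"offset": [0,0,0.2],"spin": 0},{"offset": [0,0,0.2],"spin": 0},{"offset": [0,0,0.2],"spin": 0}], grip=0, squeeze=30)

```text
time_s: 3.38
eef_pos: [484.8, 0.4, 145.2]
ee_rot: [0.0, 0.757, 0.653, 0.0]
force: [-6.0, 1.1, 10.1]
grip_width: 0.141
grip_force: 28.2
```

send_rows(targets=[{"offset": [0,0,0.4],"spin": 0},{"offset": [0,0,0.8],"spin": 0},{"offset": [0,0,1.0],"spin": 0},{"offset": [0,0,1.0],"spin": 0},{"offset": [0,0,1.0],"spin": 0}])

```text
time_s: 3.8
eef_pos: [481.6, 1.2, 152.7]
ee_rot: [-0.004, 0.757, 0.653, -0.003]
force: [-12.3, 1.8, -1.4]
grip_width: 0.102
grip_force: 30.4
```

```bash
python3 near.py w2; python3 -c "
from rig import ctrl;s=ctrl.sense();print(s['grip_width'],s['force'],s['grip_force'])"
```

```text
[481.6   1.2 152.7] toolz yaw -0.14738944228741446 3.85
0.0942483455405051 [-14.42764875   3.19776535  -1.30420985] 30.44564979179995
```

View pics/w2.png

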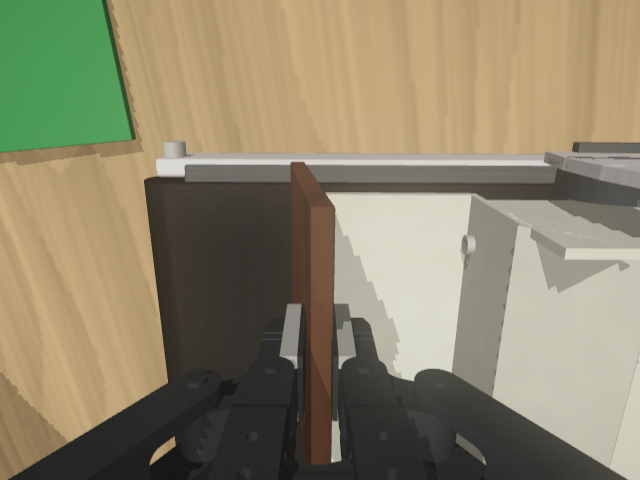

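The plate is gripped upright (px 315,330), with its lower face pressing on the apron. I'll back off toward −x and then lift.

send_rows(targets=[{"offset": [-1.0,0.1,0],"spin": 0},{"offset": [-2.0,0.3,0.5],"spin": 0},{"offset": [-2.5,0.4,4],"spin": 0},{"offset": [-2.5,0.4,8],"spin": 0},{"offset": [-2.5,0.4,12],"spin": 0},{"offset": [-2.5,0.4,12],"spin": 0}])

```text
time_s: 4.35
eef_pos: [462.3, 3.8, 281.8]
ee_rot: [0.006, 0.757, 0.653, 0.004]
force: [0.6, 0.6, 0.6]
grip_width: 0.075
grip_force: 30.3
```

```bash
python3 near.py w3
python3 - <<'E'
from h import *
s=ctrl.sense();print(s['grip_width'],s['force'],s['grip_force'])
a=np.load('w3.npz');hsv=cv2.cvtColor(a['p'],cv2.COLOR_RGB2HSV);W=a['W'];z=W[...,2];p=np.array(s['eef_pos'])
m=(hsv[...,1]>90)&(hsv[...,0]<15)&(z>p[2]-75)&(abs(W[...,0]-p[0])<80)&(abs(W[...,1]-p[1])<80)
print(m.sum(),np.nanpercentile(W[m],[1,50,99],axis=0).round(1)-p)
E
```

```text
[461.4   4.  277.9] toolz yaw -0.1477326761090192 4.4
0.07568730795285686 [-0.62176243 -0.79188435 -1.41787868] 30.348390340805054
6507 [[ -5.50706966 -34.70049697 -50.31280838]
 [  4.49293034  20.79950303  30.88719162]
 [ 12.29293034  52.09950303  32.28719162]]
```

send_rows(targets=[{"offset": [1.0,4.0,0],"spin": -0.02},{"offset": [2.0,8.0,0],"spin": -0.04},{"offset": [3.1,12,0],"spin": -0.06},{"offset": [4.2,16,0],"spin": -0.08},{"offset": [5.3,20,0],"spin": -0.1},{"offset": [6.4,23.8,0],"spin": -0.105},{"offset": [7.3,27,0],"spin": -0.105},{"offset": [7.9,29.05,0],"spin": -0.105}])

```text
time_s: 5.07
eef_pos: [538.8, 297.8, 272.3]
ee_rot: [-0.0, 0.79, 0.613, -0.0]
force: [-0.4, -1.2, -0.7]
grip_width: 0.074
grip_force: 30.4
```

send_rows(targets=[{"offset": [0,0,-2],"spin": 0},{"offset": [0,0,-4],"spin": 0},{"offset": [0,0,-5],"spin": 0},{"offset": [0,0,-5],"spin": 0}])

```text
time_s: 5.4
eef_pos: [538.0, 294.4, 220.6]
ee_rot: [-0.001, 0.791, 0.612, -0.002]
force: [-0.3, 0.7, -0.9]
grip_width: 0.075
grip_force: 30.3
```

```bash
python3 near.py w4
python3 - <<'E'
from fit import *
a=np.load('w4.npz'); run('w',a['p'],a['W'])
E
```

```text
[538.7 294.4 222.7] toolz yaw -0.253293358619336 5.45Traceback (most recent call last):
  File "<stdin>", line 2, in <module>
  File "fit.py", line 6, in run
    k,l,s,_=cv2.connectedComponentsWithStats(m); i=1+np.argmax(s[1:,4]); Q=W[l==i][:,:2].astype(np.float32)
                                                     ~~~~~~~~~^^^^^^^^^
    return _wrapfunc(a, 'argmax', axis=axis, out=out, **kwds)
    return bound(*args, **kwds)
ValueError: attempt to get argmax of an empty sequence
```

View pics/w4.png

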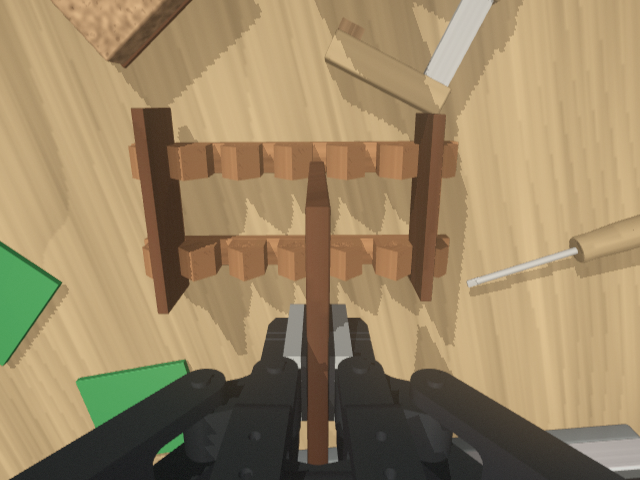

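The plate (px 319) lines up with the slot between the teeth at px 293 and 345. I'll check the rack's y position from depth before lowering.

Run:
```python
from h import *
a=np.load('w4.npz');W=a['W'];z=W[...,2]
th=-0.252;ex=np.array([np.cos(th),np.sin(th)]);ey=np.array([-ex[1],ex[0]])
D=W[...,:2]-np.array([521,299.5]);X=D@ex;Y=D@ey
m=(z>40)&(z<50)&(abs(X)<90)&(Y<80)&(Y>-80)
h,e=np.histogram(Y[m],np.arange(-70,75,5));print(dict(zip(e[:-1].astype(int),h)))
h,e=np.histogram(X[m],np.arange(-90,95,5));print(dict(zip(e[:-1].astype(int),h)))
for lo,hi in((-130,-80),(80,130)):
    m=(z>60)&(z<75)&(X>lo)&(X<hi); print(np.median(X[m]),np.percentile(Y[m],[1,99]))
```

```text
{np.int64(-70): np.int64(0), np.int64(-65): np.int64(0), np.int64(-60): np.int64(4), np.int64(-55): np.int64(539), np.int64(-50): np.int64(609), np.int64(-45): np.int64(616), np.int64(-40): np.int64(631), np.int64(-35): np.int64(734), np.int64(-30): np.int64(15), np.int64(-25): np.int64(0), np.int64(-20): np.int64(0), np.int64(-15): np.int64(0), np.int64(-10): np.int64(0), np.int64(-5): np.int64(0), np.int64(0): np.int64(0), np.int64(5): np.int64(0), np.int64(10): np.int64(0), np.int64(15): np.int64(0), np.int64(20): np.int64(1), np.int64(25): np.int64(674), np.int64(30): np.int64(765), np.int64(35): np.int64(765), np.int64(40): np.int64(801), np.int64(45): np.int64(769), np.int64(50): np.int64(0), np.int64(55): np.int64(0), np.int64(60): np.int64(0), np.int64(65): np.int64(0)}
{np.int64(-90): np.int64(202), np.int64(-85): np.int64(332), np.int64(-80): np.int64(540), np.int64(-75): np.int64(307), np.int64(-70): np.int64(0), np.int64(-65): np.int64(0), np.int64(-60): np.int64(0), np.int64(-55): np.int64(1), np.int64(-50): np.int64(241), np.int64(-45): np.int64(362), np.int64(-40): np.int64(496), np.int64(-35): np.int64(265), np.int64(-30): np.int64(0), np.int64(-25): np.int64(0), np.int64(-20): np.int64(0), np.int64(-15): np.int64(2), np.int64(-10): np.int64(283), np.int64(-5): np.int64(402), np.int64(0): np.int64(433), np.int64(5): np.int64(256), np.int64(10): np.int64(0), np.int64(15): np.int64(0), np.int64(20): np.int64(0), np.int64(25): np.int64(2), np.int64(30): np.int64(322), np.int64(35): np.int64(453), np.int64(40): np.int64(401), np.int64(45): np.int64(219), np.int64(50): np.int64(0), np.int64(55): np.int64(0), np.int64(60): np.int64(0), np.int64(65): np.int64(5), np.int64(70): np.int64(366), np.int64(75): np.int64(490), np.int64(80): np.int64(346), np.int64(85): np.int64(197)}
-98.53851716028868 [-71.5059842   75.15231753]
97.83882434155518 [-60.7591265   71.26002706]
```

send_rows(targets=[{"offset": [0.1,0,-3],"spin": 0},{"offset": [0.1,0,-6],"spin": 0},{"offset": [0.1,0,-9],"spin": 0},{"offset": [0.1,0,-11],"spin": 0},{"offset": [0.1,0,-12.5],"spin": 0},{"offset": [0.1,0,-13.5],"spin": 0},{"offset": [0.1,0,-14.1],"spin": 0},{"offset": [0.1,0,-14.1],"spin": 0}])

```text
time_s: 6.12
eef_pos: [541.1, 294.8, 84.7]
ee_rot: [0.001, 0.791, 0.612, 0.001]
force: [-0.5, -0.9, 4.2]
grip_width: 0.073
grip_force: 31.3
```

send_rows(targets=[{"offset": [0,0,0],"spin": 0},{"offset": [0,0,0],"spin": 0},{"offset": [0,0,0],"spin": 0}], grip=0.3)

```text
time_s: 6.37
eef_pos: [540.5, 294.8, 83.2]
ee_rot: [0.0, 0.791, 0.612, 0.001]
force: [-0.8, 0.5, 0.4]
grip_width: 0.297
grip_force: 0.0
```

send_rows(targets=[{"offset": [0,0,4],"spin": 0},{"offset": [0,0,8],"spin": 0},{"offset": [0,0,12],"spin": 0},{"offset": [0,0,16],"spin": 0},{"offset": [0,0,20],"spin": 0},{"offset": [0,0,20],"spin": 0}])

```text
time_s: 6.87
eef_pos: [541.8, 295.4, 291.6]
ee_rot: [0.002, 0.791, 0.612, 0.007]
force: [0.3, 0.5, 1.4]
grip_width: 0.297
grip_force: 0.0
```

```bash
python3 near.py w5
python3 - <<'E'
from h import *
a=np.load('w5.npz');W=a['W'];z=W[...,2]
th=-0.252;ex=np.array([np.cos(th),np.sin(th)]);ey=np.array([-ex[1],ex[0]])
D=W[...,:2]-np.array([521,299.5]);X=D@ex;Y=D@ey+2.5
m=(z>80)&(z<125)&(abs(X)<110)&(abs(Y)<90)
print(m.sum(),np.percentile(z[m],98),np.percentile(X[m],[1,50,99]),np.percentile(Y[m],[1,50,99]),cv2.minAreaRect(W[m][:,:2].astype(np.float32)))
E
```

```text
[541.2 295.1 287.2] toolz yaw -0.2529606984767574 6.9167
1266 113.49599877698813 [17.26765769 20.53166918 24.16573887] [-52.54901026   4.60044869  55.4411658 ] ((540.4812622070312, 292.37481689453125), (110.1814956665039, 6.992912769317627), 75.9928970336914)
```

send_rows(targets=[{"offset": [-8.7,-51,0],"spin": 0.105},{"offset": [-8.7,-51,0],"spin": 0.105},{"offset": [-8.7,-51,0],"spin": 0.105},{"offset": [-8.7,-51,0],"spin": 0.105},{"offset": [-8.7,-51,0],"spin": 0.105},{"offset": [-8.7,-51,0],"spin": 0.105},{"offset": [-8.7,-51,0],"spin": 0.105},{"offset": [-8.7,-51,0],"spin": 0.105}], grip=0.6)

```text
time_s: 7.58
eef_pos: [483.0, -35.5, 281.7]
ee_rot: [-0.0, 0.757, 0.653, -0.0]
force: [1.8, -1.1, -1.0]
grip_width: 0.603
grip_force: 0.0
```

send_rows(targets=[{"offset": [-3.1,-18.2,-1],"spin": 0},{"offset": [-3.1,-18.2,-1],"spin": 0},{"offset": [-3.1,-18.2,-1],"spin": 0},{"offset": [-3.1,-18.2,-1],"spin": 0},{"offset": [-3.1,-18.2,-1],"spin": 0},{"offset": [-3.1,-18.2,-1],"spin": 0}])

```text
time_s: 8.08
eef_pos: [451.8, -219.1, 270.9]
ee_rot: [-0.001, 0.759, 0.651, -0.001]
force: [1.0, 0.3, -0.1]
grip_width: 0.6
grip_force: 0.0
```

```bash
python3 near.py w6
python3 - <<'E'
from fit import *
a=np.load('w6.npz'); run('w',a['p'],a['W'])
W=a['W'];th=-.148;ex=np.array([np.cos(th),np.sin(th)]);ey=np.array([-ex[1],ex[0]])
hs=cv2.cvtColor(a['p'],cv2.COLOR_RGB2HSV);z=W[...,2]
m=(z>140)&(z<175)&(hs[...,1]<60)&(W[...,0]<500)&(W[...,0]>440)
k,l,s,_=cv2.connectedComponentsWithStats(m.astype(np.uint8))
for i in range(1,k):
    if s[i,4]>100: print('bar?',s[i],cv2.minAreaRect(W[l==i][:,:2].astype(np.float32)),np.nanpercentile(z[l==i],95))
E
```

```text
[ 452.3 -217.1  271.3] toolz yaw -0.15113307109740193 8.1333
w hoodtop ((585.1229248046875, -201.57363891601562), (178.44821166992188, 116.26390075683594), 81.5410385131836) 51303 191.89702725942308
w plate ((451.978515625, -214.9156951904297), (109.27986907958984, 19.6601619720459), 81.39887237548828) 4984 173.03425596166778
bar? [ 341    0   45  142 3588] ((487.8082275390625, -128.76829528808594), (74.7505874633789, 24.272180557250977), 89.99981689453125) 166.62094355120718
bar? [ 324  322   65  110 2117] ((458.92059326171875, -321.0251770019531), (74.76898193359375, 23.294965744018555), 51.845855712890625) 172.95740336145323
```

send_rows(targets=[{"offset": [0.2,0.1,-4],"spin": 0},{"offset": [0.2,0.1,-8],"spin": 0},{"offset": [0.2,0.1,-11],"spin": 0},{"offset": [0.2,0.1,-13],"spin": 0},{"offset": [0.2,0.1,-13],"spin": 0}])

```text
time_s: 8.55
eef_pos: [453.5, -212.2, 138.5]
ee_rot: [-0.004, 0.757, 0.653, -0.001]
force: [-0.3, 0.2, -0.5]
grip_width: 0.602
grip_force: 0.0
```

send_rows(targets=[{"offset": [0,0,0],"spin": 0},{"offset": [0,0,0],"spin": 0},{"offset": [-0.1,0,0.1],"spin": 0},{"offset": [-0.2,0,0.3],"spin": 0},{"offset": [-0.4,0,0.5],"spin": 0},{"offset": [-0.7,0.1,0.8],"spin": 0},{"offset": [-1.0,0.1,1.0],"spin": 0},{"offset": [-1.2,0.1,1.2],"spin": 0}], grip=0)

```text
time_s: 9.22
eef_pos: [442.9, -213.9, 155.3]
ee_rot: [0.0, 0.758, 0.653, 0.0]
force: [-0.3, 1.0, -0.9]
grip_width: 0.077
grip_force: 29.2
```

Upright and free of the apron; lift.

send_rows(targets=[{"offset": [-0.5,0.1,0.5],"spin": 0},{"offset": [-1,0.1,4],"spin": 0},{"offset": [-1,0.1,8],"spin": 0},{"offset": [-1,0.1,12.5],"spin": 0},{"offset": [-1,0.1,12.5],"spin": 0}])

```text
time_s: 9.63
eef_pos: [434.6, -214.1, 287.6]
ee_rot: [0.007, 0.757, 0.653, 0.001]
force: [0.1, -0.3, -0.3]
grip_width: 0.077
grip_force: 29.6
```

```bash
python3 near.py w7
python3 - <<'E'
from h import *
s=ctrl.sense();print(s['grip_width'],s['grip_force'])
a=np.load('w7.npz');hsv=cv2.cvtColor(a['p'],cv2.COLOR_RGB2HSV);W=a['W'];z=W[...,2];p=np.array(s['eef_pos'])
m=(hsv[...,1]>90)&(hsv[...,0]<15)&(z>p[2]-75)&(abs(W[...,0]-p[0])<80)&(abs(W[...,1]-p[1])<80)
print(m.sum(),np.nanpercentile(W[m],[1,50,99],axis=0).round(1)-p)
E
```

```text
[ 434.1 -213.7  284.5] toolz yaw -0.14785290027226639 9.6833
0.07477886305394259 29.546855986118317
6306 [[ -5.92570156 -35.87690682 -50.73444304]
 [  4.17429844  20.12309318  28.46555696]
 [ 11.77429844  53.42309318  29.86555696]]
```

send_rows(targets=[{"offset": [2.9,52.7,0],"spin": -0.105},{"offset": [2.9,52.7,0],"spin": -0.105},{"offset": [2.9,52.7,0],"spin": -0.105},{"offset": [2.9,52.7,0],"spin": -0.105},{"offset": [2.9,52.7,0],"spin": -0.105},{"offset": [2.9,52.7,0],"spin": -0.105},{"offset": [2.9,52.7,0],"spin": -0.105},{"offset": [2.9,52.7,0],"spin": -0.105}])

```text
time_s: 10.35
eef_pos: [450.6, 122.1, 279.0]
ee_rot: [-0.0, 0.791, 0.612, -0.0]
force: [2.5, -0.7, -0.2]
grip_width: 0.077
grip_force: 29.6
```

send_rows(targets=[{"offset": [1,19.2,-5],"spin": 0},{"offset": [1,19.2,-5],"spin": 0},{"offset": [1,19.2,-5],"spin": 0},{"offset": [1,19.2,-5],"spin": 0},{"offset": [1,19.2,-5],"spin": 0},{"offset": [1,19.2,-5],"spin": 0},{"offset": [1,19.2,-5],"spin": 0}])

```text
time_s: 10.93
eef_pos: [460.5, 312.9, 228.0]
ee_rot: [-0.0, 0.79, 0.613, -0.001]
force: [0.8, -0.3, -1.1]
grip_width: 0.073
grip_force: 29.5
```

```bash
python3 near.py w8
```

```text
[461.  311.9 228.8] toolz yaw -0.2521025886719568 10.9833
```

View pics/w8.png

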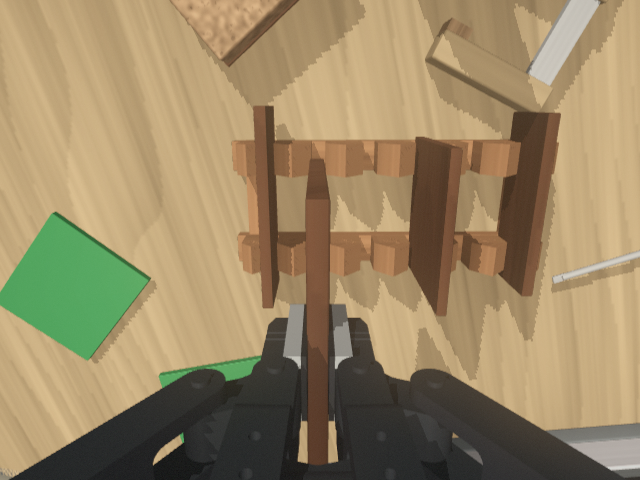

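The plate (px 317) is centred between the teeth at px 293 and 343. The first plate stands at px (435,220). Lowering now.

send_rows(targets=[{"offset": [0.1,0,-3],"spin": 0},{"offset": [0.1,0,-6],"spin": 0},{"offset": [0.1,0,-9],"spin": 0},{"offset": [0.1,0,-11],"spin": 0},{"offset": [0.1,0,-12.5],"spin": 0},{"offset": [0.1,0,-13.7],"spin": 0},{"offset": [0.1,0,-14.5],"spin": 0},{"offset": [0.1,0,-14.5],"spin": 0}])

```text
time_s: 11.65
eef_pos: [462.7, 310.7, 85.1]
ee_rot: [0.0, 0.791, 0.612, 0.0]
force: [-0.6, -0.4, 0.1]
grip_width: 0.076
grip_force: 31.3
```

send_rows(targets=[{"offset": [0,0,0],"spin": 0},{"offset": [0,0,0],"spin": 0},{"offset": [0,0,0],"spin": 0}], grip=0.3)

```text
time_s: 11.9
eef_pos: [462.7, 311.5, 84.9]
ee_rot: [0.0, 0.791, 0.612, 0.0]
force: [-0.3, 0.1, -0.0]
grip_width: 0.299
grip_force: 0.0
```

send_rows(targets=[{"offset": [0,0,4],"spin": 0},{"offset": [0,0,8],"spin": 0},{"offset": [0,0,12],"spin": 0},{"offset": [0,0,16],"spin": 0},{"offset": [0,0,20],"spin": 0},{"offset": [0,0,20],"spin": 0}])

```text
time_s: 12.4
eef_pos: [464.2, 312.6, 292.9]
ee_rot: [0.002, 0.791, 0.612, 0.007]
force: [0.6, -0.2, 0.4]
grip_width: 0.298
grip_force: 0.0
```

```bash
python3 near.py w9
python3 - <<'E'
from h import *
a=np.load('w9.npz');W=a['W'];z=W[...,2]
th=-0.252;ex=np.array([np.cos(th),np.sin(th)]);ey=np.array([-ex[1],ex[0]])
D=W[...,:2]-np.array([521,299.5]);X=D@ex;Y=D@ey+2.5
for lo,hi in((-95,-20),(-20,60)):
    m=(z>90)&(z<125)&(X>lo)&(X<hi)&(abs(Y)<90)
    print(m.sum(),np.percentile(z[m],98),np.percentile(X[m],[1,50,99]),cv2.minAreaRect(np.stack([X[m],Y[m]],-1).astype(np.float32)))
E
```

```text
[463.4 312.3 288.7] toolz yaw -0.2531162134450453 12.45
1258 113.37963707000877 [-62.47162578 -59.17291537 -55.49394556] ((-59.096046447753906, -2.661102294921875), (6.966092109680176, 109.94916534423828), 0.4420921802520752)
2058 113.30890666460911 [17.48095858 18.93102189 24.62628393] ((21.169506072998047, 0.6965179443359375), (7.868678092956543, 109.70372009277344), 0.268278032541275)
```

send_rows(targets=[{"offset": [2.3,-42.4,-1],"spin": 0.105},{"offset": [2.3,-42.4,-1],"spin": 0.105},{"offset": [2.3,-42.4,-1],"spin": 0.105},{"offset": [2.3,-42.4,-1],"spin": 0.105},{"offset": [2.3,-42.4,-1],"spin": 0.105},{"offset": [2.3,-42.4,-1],"spin": 0.105},{"offset": [2.3,-42.4,-1],"spin": 0.105},{"offset": [2.3,-42.4,-1],"spin": 0.105}], grip=0.42)

```text
time_s: 13.12
eef_pos: [479.7, -22.8, 275.7]
ee_rot: [-0.0, 0.757, 0.653, -0.0]
force: [0.5, 0.4, 0.1]
grip_width: 0.42
grip_force: 0.0
```

send_rows(targets=[{"offset": [0.5,-9.1,0],"spin": 0},{"offset": [0.5,-9.1,0],"spin": 0},{"offset": [0.5,-9.1,0],"spin": 0},{"offset": [0.5,-9.1,0],"spin": 0},{"offset": [0.5,-9.1,0],"spin": 0}])

```text
time_s: 13.53
eef_pos: [485.1, -111.4, 275.9]
ee_rot: [-0.001, 0.758, 0.653, -0.0]
force: [-0.2, 0.1, -0.8]
grip_width: 0.417
grip_force: 0.0
```

```bash
python3 near.py w10
python3 - <<'E'
from h import *
a=np.load('w10.npz');W=a['W'];z=W[...,2]
th=-.148;ex=np.array([np.cos(th),np.sin(th)]);ey=np.array([-ex[1],ex[0]])
D=W[...,:2]-np.array([486.8,-111.2]);X=D@ex;Y=D@ey
m=(z>155)&(z<172)&(abs(X)<28)&(abs(Y)<80)
k,l,s,_=cv2.connectedComponentsWithStats(m.astype(np.uint8))
for i in range(1,k):
    if s[i,4]>200:
        q=l==i; print(s[i],np.percentile(X[q],[1,5,50,99]).round(1),np.percentile(Y[q],[1,50,99]).round(1),np.percentile(z[q],[5,98]).round(1))
m=(z>161)&(z<172)&(abs(X)<12)&(abs(Y)<32)
print('bar',m.sum(),np.percentile(X[m],[1,50,99]),np.percentile(z[m],98)); A=np.polyfit(Y[m],X[m],1);print('slope',A)
m=(z>114)&(z<127)&(abs(X)<70)&(abs(Y)<140);print('apron front',np.percentile(X[m],[0.5,1,2]),np.median(z[m]))
print(ctrl.search_frame('wrist','handle')[:2],ctrl.place_of('wrist','handle')[:2])
E
```

```text
[ 485.2 -110.7  276.2] toolz yaw -0.14729118402075536 13.5833
[ 312  168   55  146 4014] [-4.1 -3.4  4.4 27.4] [-50.    2.1  43.1] [161.4 166.9]
bar 1878 [-4.09929228  1.55187635  7.43521206] 166.8462353880962
slope [1.58381706e-04 1.62276172e+00]
apron front [-22.91068693 -22.61776107 -22.01466794] 120.96090016959323
[{'box': [282.1, 0.3, 638.3, 480.0], 'conf': 0.59}] [{'uv': [323.4, 243.4], 'conf': 0.62}]
```

View pics/w10.png

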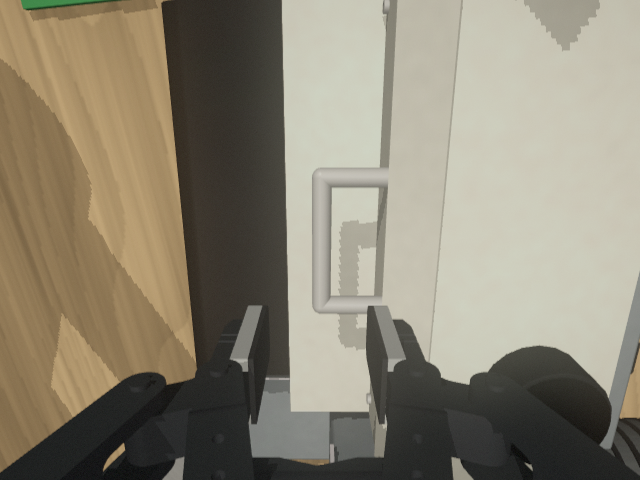

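The wrist view shows the bar at px (321,240), lined up between the fingers, with posts at rows 178 and 303. Lowering to grasp.

send_rows(targets=[{"offset": [0.3,-0.4,-4],"spin": 0},{"offset": [0.3,-0.4,-8],"spin": 0},{"offset": [0.3,-0.4,-10.5],"spin": 0},{"offset": [0.3,-0.4,-12.2],"spin": 0},{"offset": [0.3,-0.4,-13.1],"spin": 0},{"offset": [0.3,-0.4,-13.1],"spin": 0}])

```text
time_s: 14.18
eef_pos: [487.9, -114.5, 144.3]
ee_rot: [-0.001, 0.757, 0.653, -0.001]
force: [0.0, 0.2, -0.0]
grip_width: 0.416
grip_force: 0.0
```

send_rows(targets=[{"offset": [0,0,0],"spin": 0},{"offset": [0,0,0],"spin": 0},{"offset": [0,0,0],"spin": 0},{"offset": [0,0,0],"spin": 0},{"offset": [0,0,0],"spin": 0}], grip=0, squeeze=60)

```text
time_s: 14.6
eef_pos: [486.8, -115.2, 146.9]
ee_rot: [-0.001, 0.757, 0.653, -0.001]
force: [-14.1, 2.4, 9.0]
grip_width: 0.116
grip_force: 58.7
```

send_rows(targets=[{"offset": [-0.1,0.02,0.3],"spin": 0},{"offset": [-0.1,0.02,0.9],"spin": 0},{"offset": [-0.05,0.01,1.75],"spin": 0},{"offset": [0.05,0,2.6],"spin": 0},{"offset": [0.16,-0.02,3.5],"spin": 0},{"offset": [0.32,-0.05,4.35],"spin": 0},{"offset": [0.53,-0.08,5.2],"spin": 0},{"offset": [0.53,-0.08,5.2],"spin": 0}], squeeze=60)

```text
time_s: 15.27
eef_pos: [492.5, -116.1, 198.9]
ee_rot: [-0.002, 0.757, 0.653, -0.001]
force: [-9.5, 1.0, -9.3]
grip_width: 0.115
grip_force: 58.7
```

```bash
cat > look.py <<'E'
from h import *
import sys
s=ctrl.sense();print(s['eef_pos'],s['grip_width'],s['grip_force'],s['force'])
O=np.array([487.9,-114.8]); th=-.148;ex=np.array([np.cos(th),np.sin(th)]);ey=np.array([-ex[1],ex[0]])
so=O+90*ex
for n in ['side','top']:
    p,d,c,T=shot(n); save(n+sys.argv[1],p); W=cloud(d,c,T)
    for q in ['pointer','mark','handle']:
        for r in ctrl.place_of(n,q)[:2]:
            u,v=map(int,r['uv']); w=W[v,u]; D=w[:2]-so; print(n,q,round(r['conf'],2),np.round(r['uv']),(D@ex).round(),(D@ey).round(),w[2].round())
    # hood tilt: fit plane on flat top (white) 
    D=W[...,:2]-so;X=D@ex;Y=D@ey;z=W[...,2]
    hs=cv2.cvtColor(p,cv2.COLOR_RGB2HSV)
    m=(z>180)&(z<330)&(hs[...,1]<70)&(hs[...,2]>110)&(Y>50)&(Y<150)&(X>0)&(X<130)
    if m.sum()>50:
        for _ in range(4):
            A=np.polyfit(X[m],z[m],1); m&=abs(np.polyval(A,X)-z)<6
        print(n,'top tilt',np.arctan(-A[0]),m.sum())
E
python3 look.py _a
```

```text
[ 492.51853233 -116.12554168  198.90761262] 0.11514347148513444 58.654500246047974 [-9.45125729  0.96734586 -9.34487572]
side pointer 0.92 [295. 245.] -15.0 178.0 190.0
side mark 0.65 [286. 235.] 8.0 173.0 213.0
side handle 0.86 [348. 196.] -85.0 9.0 220.0
side handle 0.71 [288. 195.] 63.0 39.0 203.0
side top tilt 0.29003602461799055 968
top pointer 0.71 [444. 323.] -230.0 -261.0 77.0
top pointer 0.61 [292. 206.] 37.0 197.0 1.0
top mark 0.61 [295. 196.] -1.0 173.0 248.0
top handle 0.96 [362. 246.] -122.0 5.0 396.0
top handle 0.15 [182. 190.] 28.0 523.0 -2.0
top top tilt 0.28530022958369744 1258
```

send_rows(targets=[{"offset": [0.22,-0.04,0.84],"spin": 0},{"offset": [0.5,-0.08,1.66],"spin": 0},{"offset": [0.8,-0.12,2.47],"spin": 0},{"offset": [1.17,-0.18,3.26],"spin": 0},{"offset": [1.6,-0.24,4.02],"spin": 0},{"offset": [1.9,-0.29,4.5],"spin": 0},{"offset": [2.12,-0.32,4.93],"spin": 0},{"offset": [2.12,-0.32,4.93],"spin": 0}])

```text
time_s: 16.33
eef_pos: [513.0, -119.3, 248.0]
ee_rot: [-0.002, 0.757, 0.653, -0.002]
force: [-15.9, 1.9, -2.9]
grip_width: 0.116
grip_force: 58.8
```

```bash
python3 look.py _b
python3 - <<'E'
import cv2
a=cv2.imread('pics/side_b.png')[150:300,220:400]; cv2.imwrite('pics/crop_b.png',cv2.resize(a,None,fx=4,fy=4,interpolation=cv2.INTER_CUBIC))
E
```

```text
[ 512.97640575 -119.25951362  247.98913385] 0.1157344974232183 58.785163164138794 [-15.90050367   1.85706494  -2.8826237 ]
side pointer 0.79 [291. 240.] -3.0 173.0 201.0
side mark 0.86 [290. 234.] -1.0 172.0 219.0
side mark 0.4 [342. 178.] -70.0 7.0 272.0
side handle 0.6 [343. 179.] -71.0 7.0 270.0
side top tilt 0.5770306396127627 835
top pointer 0.89 [293. 199.] 57.0 197.0 5.0
top pointer 0.69 [139. 220.] -96.0 597.0 83.0
top mark 0.58 [292. 202.] 47.0 202.0 4.0
top handle 0.85 [363. 236.] -100.0 6.0 393.0
top top tilt 0.5765886482013828 1121
```

View pics/crop_b.png

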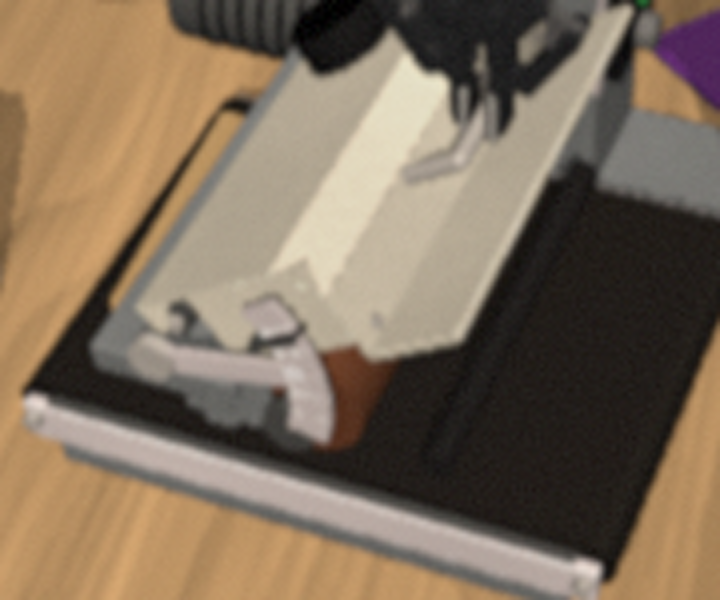

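The crop shows the pointer all but on the black line at crop px (275,338). I'll check the tilt bias against the shut pictures.

Run:
```python
from h import *
O=np.array([487.9,-114.8]); th=-.148;ex=np.array([np.cos(th),np.sin(th)]);ey=np.array([-ex[1],ex[0]]);so=O+90*ex
for n in ['side','top']:
    a=np.load(n+'.npz');W=a['W'];p=a['p'];D=W[...,:2]-so;X=D@ex;Y=D@ey;z=W[...,2]
    hs=cv2.cvtColor(p,cv2.COLOR_RGB2HSV)
    m=(z>180)&(z<330)&(hs[...,1]<70)&(hs[...,2]>110)&(Y>50)&(Y<150)&(X>0)&(X<130)
    for _ in range(4):
        A=np.polyfit(X[m],z[m],1); m&=abs(np.polyval(A,X)-z)<6
    print(n,np.arctan(-A[0]),m.sum())
# pointer vs line in opened-view: project expected line and radius
hi=np.array([85,180,165])
c,T=cam('side'); 
for th_ in (0.5,.55,.61,.67):pass
```

```text
side 0.003852748618429672 969
top 0.0021547766893654885 1273
```

send_rows(targets=[{"offset": [0.05,0,0.15],"spin": 0},{"offset": [0.1,-0.02,0.3],"spin": 0},{"offset": [0.15,-0.02,0.4],"spin": 0},{"offset": [0.15,-0.02,0.4],"spin": 0},{"offset": [0.15,-0.02,0.4],"spin": 0},{"offset": [0.15,-0.02,0.4],"spin": 0}])

```text
time_s: 17.23
eef_pos: [514.7, -119.5, 250.9]
ee_rot: [-0.002, 0.757, 0.653, -0.002]
force: [-9.5, 1.4, -8.3]
grip_width: 0.109
grip_force: 58.5
```

```bash
python3 look.py _c | grep -v handle
```

```text
[ 514.69581434 -119.4676281   250.90967227] 0.10925298111445883 58.52129817008972 [-9.45107366  1.3666137  -8.32828273]
side pointer 0.62 [358. 188.] -106.0 -3.0 243.0
side pointer 0.61 [288. 235.] -3.0 180.0 221.0
side mark 0.65 [289. 232.] -1.0 175.0 225.0
side top tilt 0.5930702009191436 832
top pointer 0.8 [296. 197.] -2.0 173.0 242.0
top mark 0.64 [296. 198.] -5.0 172.0 241.0
top top tilt 0.5976490683220567 1096
```

send_rows(targets=[{"offset": [0,0,0],"spin": 0},{"offset": [0,0,0],"spin": 0},{"offset": [0,0,0],"spin": 0},{"offset": [0,0,0],"spin": 0},{"offset": [0,0,0],"spin": 0},{"offset": [0,0,0],"spin": 0}])

```text
time_s: 18.13
eef_pos: [514.7, -119.5, 250.9]
ee_rot: [-0.002, 0.757, 0.653, -0.002]
force: [-10.3, 0.5, -8.4]
grip_width: 0.109
grip_force: 58.5
```

```bash
python3 look.py _d | grep -E "^\[|tilt"
python3 - <<'E'
from h import *
p,d,c,T=shot('side');W=cloud(d,c,T);z=W[...,2]
th=-0.252;ex=np.array([np.cos(th),np.sin(th)]);ey=np.array([-ex[1],ex[0]])
D=W[...,:2]-np.array([520.4,297.1]);X=D@ex;Y=D@ey
for lo,hi in((-90,-30),(-10,50)):
    m=(z>95)&(z<125)&(X>lo)&(X<hi)&(abs(Y)<70); print(m.sum(),np.percentile(z[m],98),np.median(X[m]),np.percentile(Y[m],[1,99]))
E
```

```text
[ 514.69010928 -119.4854395   250.86630308] 0.10930094656021208 58.52041482925415 [-10.26449498   0.50027349  -8.44472006]
side top tilt 0.5924291429396206 824
top top tilt 0.5975212751442286 1096
271 115.66451248139776 -59.62260183622709 [-57.34366915  49.2817399 ]
286 115.23855582931563 19.755498996433758 [-55.94581403  52.70479387]
```

Everything is steady and in place, so I'm handing in.

```bash
python3 -c "
from rig import ctrl;print(ctrl.finish_job())"
```

```text
the job is handed in; nothing more can be done
None
```

I handed the job in with both plates standing in rack slots −60 and +20 mm, and the hood held still by its handle at about 0.60 rad, at the line (0.61); the judge gave no verdict.

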